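# Line the desk supplies up by length on the sorting board

## Task

Lay the marker, the glue stick, the carton and the eraser that lie loose in front of the robot on the wooden sorting board in order of length: the longest on the mark next to the white card, then each shorter one on the next mark, the shortest on the last. Each lies flat and centred on its mark with its length along the mark; leave the binder clip and the staple remover where they lie.

Things in the scene. Friction and masses are not known exactly. Their poses are not given: they have to be found in the camera images.
- board: Fixed pale wooden board, 150 x 310 mm, top flat at z = 8 mm, turned any way round. Four flush black marks lie across it side by side: lines 136 mm long (along the board's x) with a cross tick at the centre. A blank white card is inlaid at its head end. Origin: underside, mid-row; y along the row to the head. Mark centres: x = 0, y = +108 (next to the card), +36, -36, -108 mm.
- black_marker: Slim black capped marker pen, 125 mm long, 16 mm wide, 18 mm high, about 15 g. Origin: centre of its underside; its z points up, its y lies along its length. Starts loose, flat on the worktop, ahead or ahead-left of the robot within its reach.
- glue_stick: Thick white glue stick with a dark grey cap, lying on its side (it does not roll), 95 mm long, 28 mm wide, 28 mm high, about 35 g. Not the similar one at the far left, out of reach. Origin: centre of its underside; its z points up, its y lies along its length. Starts loose, flat on the worktop, ahead or ahead-left of the robot within its reach.
- carton: Small cream cardboard carton, closed, 74 mm long, 41 mm wide, 27 mm high, about 190 g. Not the similar one at the far left beside the big stapler. Origin: centre of its underside; its z points up, its y lies along its length. Starts loose, flat on the worktop, ahead or ahead-left of the robot within its reach.
- eraser: Small white eraser in a grey sleeve, 52 mm long, 23 mm wide, 13 mm high, about 22 g. Origin: centre of its underside; its z points up, its y lies along its length. Starts loose, flat on the worktop, ahead or ahead-left of the robot within its reach.
- binder_clip: Black binder clip with wire handles folded back, 41 x 51 mm, 21 mm high; a loose bystander among the task's things, to be left alone. Origin: about the middle of its underside.
- staple_remover: Claw-type staple remover with dark finger pads and metal jaws, 39 x 56 mm, 20 mm high; a loose bystander among the task's things, to be left alone. Origin: about the middle of its underside.
Things that resemble listed ones, but are neither listed nor needed, are in the scene too. Several things have the shape of the black_marker; the one meant has the colours described above.

How it is judged:
At the end, for the whole second after the job is handed in: Counted from the white card the marks carry the black marker, the glue stick, the carton and the eraser; each rests flat on the board with its centre within 12 mm of its mark's centre along each board axis and its length within 0.2 rad of the mark's line, released and at rest (y of black_marker in the frame of board between 0.096 and 0.12 m and x of black_marker in the frame of board between -0.012 and 0.012 m and z of black_marker in the frame of board between 0.004 and 0.013 m and angle between each of black_marker, glue_stick, carton, eraser's own z axis and vertical below 0.15 rad and angle between the y axis of each of black_marker, glue_stick, carton, eraser and the x axis of board, either way round below 0.2 rad and linear speed of each of black_marker, glue_stick, carton, eraser below 0.01 m/s and angular speed of each of black_marker, glue_stick, carton, eraser below 0.1 rad/s and y of glue_stick in the frame of board between 0.024 and 0.048 m and x of glue_stick in the frame of board between -0.012 and 0.012 m and z of glue_stick in the frame of board between 0.004 and 0.013 m and y of carton in the frame of board between -0.048 and -0.024 m and x of carton in the frame of board between -0.012 and 0.012 m and z of carton in the frame of board between 0.004 and 0.013 m and y of eraser in the frame of board between -0.12 and -0.096 m and x of eraser in the frame of board between -0.012 and 0.012 m and z of eraser in the frame of board between 0.004 and 0.013 m); the robot touches nothing.
It fails at once if the binder clip is moved by more than 25 mm (distance of binder_clip from where it was at the start of the episode above 0.025 m).
It fails at once if the staple remover is moved by more than 25 mm (distance of staple_remover from where it was at the start of the episode above 0.025 m).
It also fails if it takes over 90 s, if anything falls off the work surface, if the arm or the gripper's body presses on something with over 40 N, if the wrist force passes 120 N, or if a joint passes its speed limit or range.

## Robot

A 7-joint arm with a two-finger parallel gripper is mounted at the origin on a cart in front of the work surface, level with it; the furniture and walls round the work are solid. World frame = base frame: x ahead of the robot, y to its left, z up, the work surface at z = 0. Lengths are in m, angles in rad, forces in N, time in s.
With the tool pointing down it reaches from about 0.425 to 0.875 m from the base axis. Payload 4.7 kg.
Tool frame: the origin (TCP) lies between the finger pads; the fingertips stand ctrl.tip_reach ahead of it and the grasp point (between the pads) lies 5 mm behind it (ctrl.tip_reach is the distance from the TCP to the fingertips, in m); z points along the fingers, y is the direction in which the jaws open and shut (so a half turn about z gives the same grasp; the last joint's range is limited). The gripper opens to 87 mm and grips with 3 to 60 N. Pads are 19 mm wide; open, the fingers measure 117 mm over their backs; the gripper's body (75 mm by 190 mm) begins 51 mm behind the grasp point.
Start: joints at [-1.202, 0.321, -0.07, 1.45, 0.023, 1.371, -0.057], TCP at [0.226, 0.61, 0.237] pointing down, gripper open.
Joint ranges: [-2.86, 2.86], [-0.3, 2.09], [-1.38, 1.24], [0.06, 2.45], [-1.56, 4.7], [0.09, 2.05], [-2.69, 2.69]. Speed limits (rad/s): [2.57, 2.57, 3.14, 3.14, 3.14, 3.14, 3.14].

## Interface

Orientations are given as a rotation vector (axis times angle).
In Python, from bench import ctrl gives the robot as it stands.
- The arm moves only by the shell command python3 -m handwheel 'ROWS' [FORCE]. ROWS is JSON, a list of rows, each a list of 7 numbers: the shift along the tool's x, y, z in mm, then the turn, a rotation vector about the tool's x, y, z in rad, then the gripper's target within -1 to 1 (shut at 1, half-way at 0, fully open at -1). In form: [[dx, dy, dz, ax, ay, az, grip], ...]. A call has 1 to 12 rows; each row is the pose to reach, as a shift and turn from the pose commanded when the call began, along the tool's axes at that moment; what a row does not reach only later rows make up. A row lasts 1/8 s, in which the tool goes at most 62.5 mm and 10.7 degrees, less where a joint would pass 70% of its speed; a pose out of reach is approached as far as the arm can. A call with a gripper value outside its range is refused whole. The fingers move at their own pace and stop on an object; FORCE is the grip in N (left out, the last holds). Time passes only in rows, so rows that repeat a pose let the fingers close. It gives the time, the measured TCP pose, the force and the opening at its end, in the units of the state.
- ctrl.get_state(): the state, without advancing time (a new reading comes with each control period).
- ctrl.get_image(name): name is "scene" or "top" or "wrist"; returns the picture (420x560x3 uint8, red, green, blue); there is no depth.
- ctrl.camera_model(name): a dict with "mtx" (3x3 intrinsics, pixels), "xyz" and "orientation" of the camera in the world. Camera axes: x right, y up, looking along -z (the intrinsics and any distortion apply to the point x, -y, -z); pixel columns grow to the right and rows downward; lengths in m; the calibration is good to about 2 mm. The wrist camera is an equidistant fisheye: a pixel r from the principal point sees the ray r / f radians off the axis. A picture is of the moment at which its call begins: read the wrist's pose just before it. camera_model takes no time and is no camera call; for the wrist camera it gives the pose at the moment of the call.
- ctrl.close_job(): hands the job in, once; it reports no verdict.
The state is a dict: "time": time; "joint_positions": joint angles; "qd": joint speeds; "joint_torque": joint torques, N m; "position": TCP position; "tool_rot": TCP orientation; "ft_force": force on the tool from outside, world axes, zero at the start; "torque": the same for the moment, N m; "grip_width": opening from 0.0 (shut) to 1.0 (fully open).
Only numpy, scipy, OpenCV 4.12 (cv2) and the standard library are available. Lean on these libraries where they do the work, as an engineer would, in place of code of your own. Each camera call takes 0.05 s, during which the arm holds its last target.

## Working session

There is one attempt and no reset: what is moved stays moved. The work goes in short steps, Python scripts to look and compute and a shell command to move; the robot and the scene stay as the last step left them, time stands still between calls to the robot, and variables do not carry over. Pictures are saved under pics/ and viewed, and the job is handed in when it is done.

```bash
ls; mkdir -p pics
python3 - <<'E'
from bench import ctrl
import cv2
s=ctrl.get_state();print(s);print(ctrl.tip_reach)
for n in("top","scene","wrist"):
    print(n,ctrl.camera_model(n))
    im=ctrl.get_image(n);cv2.imwrite(f"pics/{n}0.png",im[:,:,::-1])
E
```

```text
pics
{'time': 0.0, 'joint_positions': array([-1.2019179 ,  0.32180044, -0.07009322,  1.45170927,  0.02260779,
        1.37079657, -0.05690048]), 'qd': array([ 1.63931268e-03,  2.84088964e-04, -4.49036914e-04, -1.51878682e-05,
        5.06856249e-04,  1.40475991e-03,  6.82459705e-04]), 'joint_torque': array([ 2.67352370e-04, -4.91300690e+01, -4.04286291e-01, -3.12524450e+01,
       -6.39817631e-02,  4.40561422e-02,  1.80157290e-04]), 'position': array([0.22565371, 0.60899464, 0.23545901]), 'tool_rot': array([-5.54262217e-01, -3.09207196e+00,  3.00313516e-03]), 'ft_force': array([-0.04182079,  0.08730384,  0.40667138]), 'torque': array([-0.00872684, -0.00304959,  0.0447528 ]), 'grip_width': 1.0019816067151925}
0.014
top {'mtx': array([[399.63305364,   0.        , 284.36280782],
       [  0.        , 399.63305364, 210.15897631],
       [  0.        ,   0.        ,   1.        ]]), 'xyz': array([0.41838654, 0.15149843, 1.05449677]), 'orientation': array([ 0.06954168, -0.09635389, -1.57426043])}
scene {'mtx': array([[400.1992087 ,   0.        , 279.56014065],
       [  0.        , 400.1992087 , 212.91315607],
       [  0.        ,   0.        ,   1.        ]]), 'xyz': array([-0.26314993, -0.35695607,  0.4439356 ]), 'orientation': array([ 1.08307414, -0.58251091, -0.90107028])}
wrist {'mtx': array([[325.1922621 ,   0.        , 278.61840256],
       [  0.        , 325.1922621 , 204.16627025],
       [  0.        ,   0.        ,   1.        ]]), 'xyz': array([0.14906818, 0.63749761, 0.38319353]), 'orientation': array([-0.2661737 , -0.18389544,  1.20620024])}
```

View pics/top0.png

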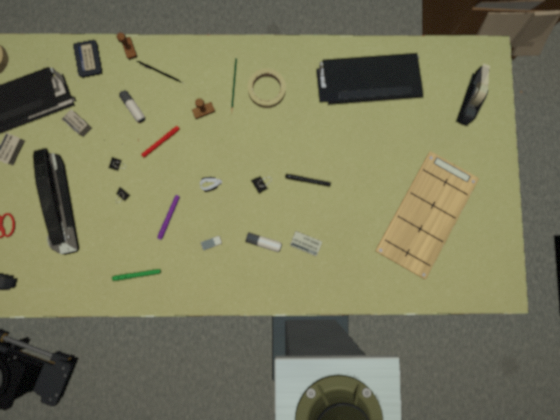

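View pics/scene0.png

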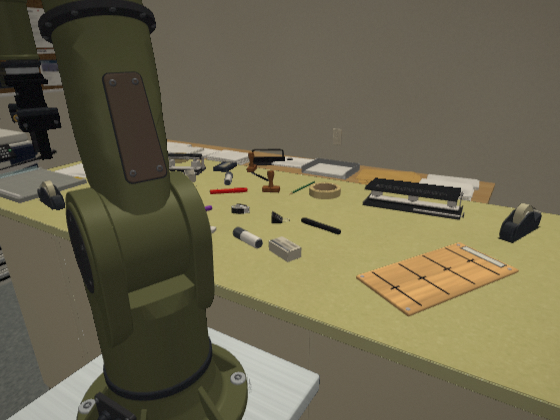

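View pics/wrist0.png

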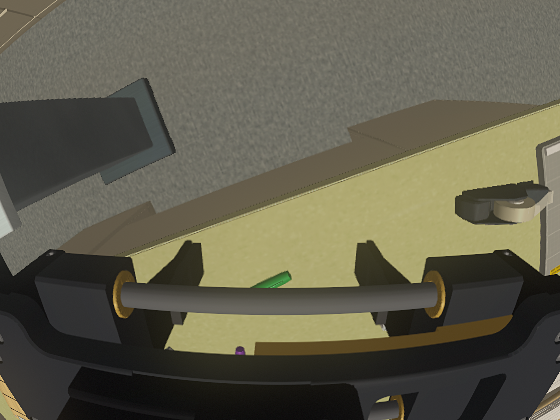

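The top view shows the marker at (308,180), clip (260,185), staple remover (209,184), eraser (211,243), glue stick (264,242) and carton (306,243). The board is near (428,214), with its card at the upper-right end (452,168). Next I'll measure these.

```bash
cat > h.py <<'E'
import numpy as np,cv2
from scipy.spatial.transform import Rotation as R
from bench import ctrl
def cast(name,uv,z,cm=None):
    cm=cm or ctrl.camera_model(name);K=cm['mtx'];uv=np.atleast_2d(uv).astype(float)
    x=(uv[:,0]-K[0,2])/K[0,0];y=(uv[:,1]-K[1,2])/K[1,1]
    if name=='wrist':
        r=np.hypot(x,y)+1e-12;d=np.c_[x/r*np.sin(r),-y/r*np.sin(r),-np.cos(r)]
    else: d=np.c_[x,-y,-np.ones_like(x)]
    d=R.from_rotvec(cm['orientation']).apply(d);c=np.array(cm['xyz'])
    return c+d*((z-c[2])/d[:,2])[:,None]
def proj(name,P,cm=None):
    cm=cm or ctrl.camera_model(name);K=cm['mtx'];P=np.atleast_2d(P)
    p=R.from_rotvec(cm['orientation']).inv().apply(P-cm['xyz']);x,y,z=p[:,0],-p[:,1],-p[:,2]
    if name=='wrist':
        h=np.hypot(x,y)+1e-12;t=np.arctan2(h,z);u,v=x/h*t,y/h*t
    else:u,v=x/z,y/z
    return np.c_[u*K[0,0]+K[0,2],v*K[1,1]+K[1,2]]
def axis(P):
    c=P.mean(0);w,v=np.linalg.eigh(np.cov((P-c)[:,:2].T));a=v[:,1];return np.degrees(np.arctan2(a[1],a[0]))
E
python3 - <<'E'
from h import *
im=cv2.imread('pics/top0.png');lab=cv2.cvtColor(im,cv2.COLOR_BGR2LAB).astype(float)
bg=cv2.medianBlur(cv2.cvtColor(im,cv2.COLOR_BGR2LAB),51).astype(float)
d=np.linalg.norm(lab-bg,axis=2)
for n,c,z in [('marker',(308,180),.009),('glue',(264,242),.014),('carton',(306,243),.0135),('eraser',(211,243),.0065),('clip',(260,185),.01),('remover',(209,184),.01)]:
    m=np.zeros(d.shape,np.uint8);x,y=c;r=26 
    m[y-r:y+r,x-r:x+r]=(d[y-r:y+r,x-r:x+r]>22)
    k,l,st,ce=cv2.connectedComponentsWithStats(m)
    if 1:
        ids=[i for i in range(1,k) if st[i,4]>15]
        i=min(ids,key=lambda i:np.hypot(*(ce[i]-c)))
    ys,xs=np.where(l==i);P=cast('top',np.c_[xs,ys],z)
    r_=cv2.minAreaRect((P[:,:2]*1000).astype(np.float32))
    print(n,len(xs),P.mean(0).round(4),'ax',axis(P).round(1),'rect',np.round(r_[0],1),np.round(r_[1],1),round(r_[2],1))
crop=im[140:290,180:490];cv2.imwrite('pics/crop0.png',cv2.resize(crop,None,fx=2.55,fy=2.55,interpolation=cv2.INTER_CUBIC))
E
```

```text
marker 330 [0.61   0.0719 0.009 ] ax 78.9 rect [610.1  71.5] [127.   19.8] 79.4
glue 286 [0.4495 0.1984 0.014 ] ax 74.3 rect [446.1 191.4] [91.2 30.2] 71.3
carton 103 [0.4292 0.0856 0.0135] ax 68.1 rect [428.8  84.7] [69.8 10.6] 67.9
eraser 145 [0.4438 0.3291 0.0065] ax 112.7 rect [444.  326.7] [24. 49.] 18.3
clip 201 [0.598  0.1998 0.01  ] ax -146.0 rect [598.3 199.9] [45.8 31.3] 30.5
remover 162 [0.6005 0.3265 0.01  ] ax -145.7 rect [601.9 326.3] [42.8 45.6] 13.6
```

View pics/crop0.png

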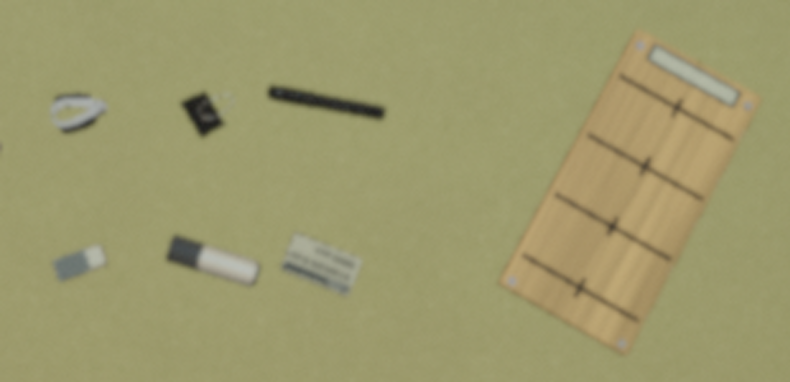

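The crop shows all six things and the board clearly. The four tick crosses are at crop pixels (678,107), (645,165), (613,226) and (580,287). I'll measure the board and cross-check it with the scene camera.

Run:
```python
from h import *
im=cv2.imread('pics/top0.png');hsv=cv2.cvtColor(im,cv2.COLOR_BGR2HSV)
g=cv2.cvtColor(im,cv2.COLOR_BGR2GRAY).astype(float)
ext=np.array([[636,30],[760,97],[627,355],[497,283]])/2.55+[180,140]
print('manual corners',cast('top',ext,.008).round(3)[:,:2].tolist())
# wood mask by hue
print(hsv[230,400],hsv[230,350])
m=np.zeros(g.shape,np.uint8);m[140:290,360:490]=(hsv[140:290,360:490,0]<24)
m=cv2.morphologyEx(m,cv2.MORPH_CLOSE,np.ones((9,9)))
c=max(cv2.findContours(m,0,2)[0],key=cv2.contourArea)
P=cast('top',c[:,0],.008)[:,:2]*1000
r=cv2.minAreaRect(P.astype(np.float32));print('board rect',r)
cr=np.array([[678,107],[645,165],[613,226],[580,287]])/2.55+[180,140]
print('ticks',(cast('top',cr,.008)[:,:2]*1000).round(1).tolist())
# subpixel dark lines
bl=cv2.morphologyEx(g.astype(np.uint8),cv2.MORPH_BLACKHAT,np.ones((9,9),np.uint8)).astype(float)
inn=cv2.erode(m,np.ones((9,9)))
w=np.where((inn>0)&(bl>18),bl,0)
k,l,st,ce=cv2.connectedComponentsWithStats((w>0).astype(np.uint8))
for i in range(1,k):
    if st[i,4]<30: continue
    ys,xs=np.where(l==i);W=w[ys,xs];Q=cast('top',np.c_[xs,ys],.008)*1000
    cc=(Q*W[:,None]).sum(0)/W.sum();print('mark',st[i,4],cc.round(1)[:2],axis(Q).round(1))
im2=cv2.imread('pics/scene0.png')
cv2.imwrite('pics/crops0.png',cv2.resize(im2[180:310,200:530],None,fx=2.4,fy=2.4,interpolation=cv2.INTER_CUBIC))
```

```text
manual corners [[0.686, -0.258], [0.614, -0.386], [0.347, -0.234], [0.421, -0.103]]
[ 20  97 176] [ 29  76 157]
board rect ((518.2343139648438, -244.53594970703125), (150.2042236328125, 309.8287048339844), 59.67251968383789)
ticks [[603.2, -298.8], [542.1, -261.2], [478.8, -225.0], [416.3, -188.3]]
mark 139 [ 604.3 -295.3] 59.9
mark 142 [ 542.  -259.3] 59.7
mark 142 [ 480.2 -222.1] 59.9
mark 144 [ 417.2 -186.7] 59.8
```

View pics/crops0.png

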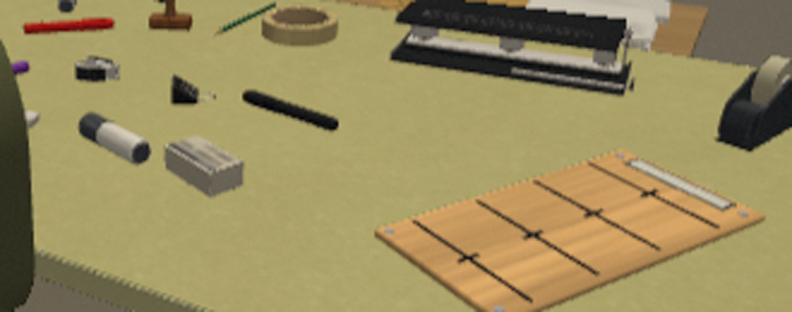

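Run:
```python
from h import *
for nm,file in (('top','pics/top0.png'),('scene','pics/scene0.png')):
    im=cv2.imread(file);b=cv2.cvtColor(im,cv2.COLOR_BGR2LAB)[:,:,2].astype(float)
    print(nm,'bg b',b[200,280] if nm=='top' else b[280,300])
    for n,c,z,th in [('marker',(.61,.0715),.009,0),('glue',(.448,.195),.014,0),('carton',(.432,.09),.0135,0),('eraser',(.444,.327),.0065,0)]:
        x,y=proj(nm,[[c[0],c[1],z]])[0].astype(int)
        r=26
        if y+r>420: continue
        sub=b[y-r:y+r,x-r:x+r];bgv=np.median(np.r_[sub[0],sub[-1]]);m=(sub<bgv-9).astype(np.uint8)
        m=cv2.morphologyEx(m,cv2.MORPH_CLOSE,np.ones((3,3)))
        k,l,st,ce=cv2.connectedComponentsWithStats(m);i=1+np.argmax([st[j,4]-20*np.hypot(*(ce[j]-r)) for j in range(1,k)])
        ys,xs=np.where(l==i);uv=np.c_[xs+x-r,ys+y-r]
        P=cast(nm,uv,z)*1000;rr=cv2.minAreaRect(P[:,:2].astype(np.float32))
        print(n,len(xs),bgv,'cen',P.mean(0).round(1)[:2],'ax',axis(P).round(1),'rect',np.round(rr[0],1),np.round(rr[1],1),round(rr[2],1))
cr=np.array([[650,193],[594,213],[532,235],[468,259]])/2.4+[200,180]-.3
print('scene ticks',(cast('scene',cr,.008)[:,:2]*1000).round(1).tolist())
s=ctrl.get_state();Rm=R.from_rotvec(s['tool_rot']).as_matrix();print(Rm.round(3))
print('TCP in wrist',proj('wrist',s['position'])[0], 'ground below',proj('wrist',s['position']*[1,1,0])[0])
```

```text
top bg b 152.0
marker 201 153.0 cen [610.4  72.3] ax 78.9 rect [610.2  71.3] [117.1  12.7] 78.4
glue 365 153.0 cen [445.9 188.5] ax 71.9 rect [445.9 188.4] [93.7 26.7] 72.4
carton 435 152.0 cen [441.9  78.8] ax 67.3 rect [441.8  78.7] [73.7 40. ] 67.7
eraser 183 153.0 cen [445.4 325.7] ax 110.6 rect [445.3 325.4] [23.9 52.3] 19.2
scene bg b 159.0
marker 238 159.0 cen [611.7  69.6] ax 76.3 rect [614.6  70.1] [135.5  35.3] 79.4
glue 349 159.0 cen [450.  189.9] ax 65.3 rect [450.8 192.8] [132.9  44.4] 71.5
carton 562 159.0 cen [444.7  78.6] ax 51.5 rect [446.2  80.8] [113.3  68. ] 67.6
eraser 10 145.0 cen [452.2 302.7] ax -162.8 rect [453.  303.5] [25.1  5.2] 16.6
scene ticks [[608.6, -298.1], [546.0, -261.6], [482.0, -224.0], [418.8, -188.6]]
[[-0.938  0.347 -0.   ]
 [ 0.347  0.938 -0.001]
 [-0.    -0.001 -1.   ]]
TCP in wrist [278.82612802 269.64347546] ground below [278.8591754 173.560527 ]
```

```bash
cat > plan.py <<'E'
import sys
from h import *
def plan(x,y,z,psi):
    """target TCP mm, jaw dir deg -> shift in present tool axes"""
    s=ctrl.get_state();R0=R.from_rotvec(s['tool_rot']).as_matrix()
    p=np.radians(psi);yv=np.array([np.cos(p),np.sin(p),0]);zv=np.array([0,0,-1.]);xv=np.cross(yv,zv)
    Rt=np.c_[xv,yv,zv]
    d=R0.T@(np.array([x,y,z])-s['position']*1000);t=R.from_matrix(R0.T@Rt).as_rotvec()
    print('t',round(s['time'],2),'now',(s['position']*1000).round(1),'jaw',np.degrees(np.arctan2(R0[1,1],R0[0,1])).round(1),'w',round(s['grip_width']*87,1),'f',s['ft_force'].round(1))
    print('shift',d.round(1),'turn',t.round(3))
if __name__=='__main__': plan(*map(float,sys.argv[1:5]))
E
python3 plan.py 610.5 72 110 -11.3
```

```text
t 0.15 now [225.7 609.1 235.7] jaw 69.7 w 87.0 f [0.2 0.3 1.7]
shift [-547.4 -369.9  126.3] turn [-1.000e-03  1.000e-03  1.413e+00]
```

```bash
python3 -m handwheel '[[-547,-370,126,0,0,1.413,0],[-547,-370,126,0,0,1.413,0],[-547,-370,126,0,0,1.413,0],[-547,-370,126,0,0,1.413,0],[-547,-370,126,0,0,1.413,0],[-547,-370,126,0,0,1.413,0],[-547,-370,126,0,0,1.413,0],[-547,-370,126,0,0,1.413,0],[-547,-370,126,0,0,1.413,0],[-547,-370,126,0,0,1.413,0],[-547,-370,126,0,0,1.413,0],[-547,-370,126,0,0,1.413,0]]' 20
python3 plan.py 610.5 72 110 -11.3
```

```text
time: 1.65
position: [0.6112, 0.0668, 0.1095]
tool_rot: [2.435, 1.981, -0.004]
ft_force: [-0.5, 1.6, -0.1]
grip_width: 0.505
t 1.65 now [611.2  66.8 109.5] jaw -11.7 w 43.9 f [-0.5  1.6 -0.1]
shift [ 5.  -1.7 -0.5] turn [-0.     0.004 -0.007]
```

```bash
python3 - <<'E'
from h import *
cm=ctrl.camera_model('wrist');im=ctrl.get_image('wrist');cv2.imwrite('pics/w1.png',im[:,:,::-1])
s=ctrl.get_state();print(s['position'].round(4))
a=np.radians(78.7);e=np.array([np.cos(a),np.sin(a)])*.0625;c=np.array([.6105,.072])
print(proj('wrist',[[*(c-e),.012],[*c,.012],[*(c+e),.012]],cm).round(0).tolist())
E
python3 plan.py 610.5 72 110 -11.3
```

```text
[0.6103 0.0701 0.1097]
[[276.0, 274.0], [275.0, 205.0], [274.0, 125.0]]
t 1.7 now [610.3  70.1 109.7] jaw -11.5 w 43.5 f [0.1 0.8 0.4]
shift [ 1.9 -0.2 -0.3] turn [-0.001  0.001 -0.004]
```

View pics/w1.png

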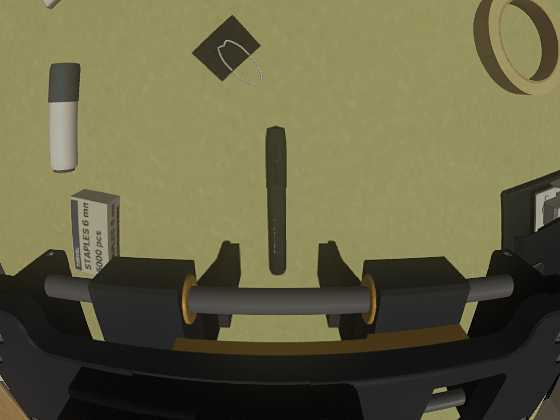

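The wrist view shows the marker running from (277,127) to (277,274). My prediction was (274,125) to (276,274), so I'll grasp it.

```bash
python3 -m handwheel '[[1,0,40,0,0,0,0],[1,0,75,0,0,0,0],[1,0,92,0,0,0,0],[1,0,92,0,0,0,0],[1,0,92,0,0,0,1],[1,0,92,0,0,0,1],[1,0,92,0,0,0,1],[1,0,92,0,0,0,1]]' 20; python3 plan.py 605 -296 110 -30.1
```

```text
time: 2.7
position: [0.6109, 0.0736, 0.0193]
tool_rot: [2.429, 1.992, 0.002]
ft_force: [-0.9, -0.2, 3.1]
grip_width: 0.183
t 2.7 now [610.9  73.6  19.3] jaw -11.3 w 15.9 f [-0.9 -0.2  3.1]
shift [-363.6   66.6  -90.9] turn [ 0.001 -0.001  0.328]
```

```bash
python3 -m handwheel '[[0,0,-50,0,0,0,1],[-60,10,-85,0,0,0.05,1],[-363,67,-90,0,0,0.328,1],[-363,67,-90,0,0,0.328,1],[-363,67,-90,0,0,0.328,1],[-363,67,-90,0,0,0.328,1],[-363,67,-90,0,0,0.328,1],[-363,67,-90,0,0,0.328,1],[-363,67,-90,0,0,0.328,1]]'; python3 plan.py 606 -294.6 29 -30.1
```

```text
time: 3.82
position: [0.6049, -0.2956, 0.1083]
tool_rot: [-2.722, -1.567, -0.0]
ft_force: [-0.4, -0.2, 0.3]
grip_width: 0.185
t 3.83 now [ 604.9 -295.6  108.3] jaw -30.1 w 16.1 f [-0.4 -0.2  0.3]
shift [ 1.4  0.5 79.3] turn [-0.001 -0.001 -0.001]
```

Run:
```python
from h import *
cm=ctrl.camera_model('wrist');im=ctrl.get_image('wrist');cv2.imwrite('pics/w2.png',im[:,:,::-1])
M=[[.605,-.296,.008],[.5427,-.260,.008],[.4803,-.224,.008],[.418,-.188,.008]]
print(proj('wrist',M,cm).round(0).tolist())
```

```text
[[278.0, 211.0], [191.0, 211.0], [115.0, 210.0], [54.0, 210.0]]
```

View pics/w2.png

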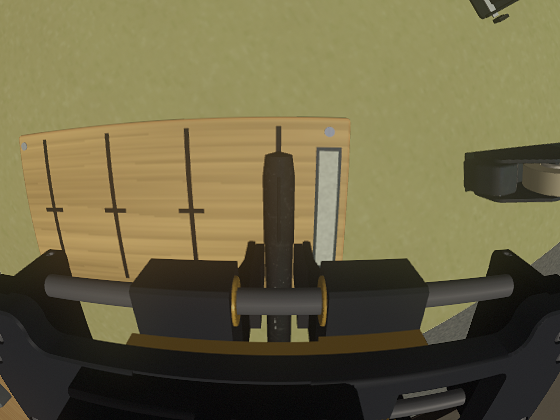

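The ticks appear at (191,211), (115,210) and (54,210), just where predicted, and the marker lines up with its mark. I'll lower it now.

```bash
python3 -m handwheel '[[1,0,40,0,0,0,1],[1,0,68,0,0,0,1],[1,0,79,0,0,0,1],[1,0,79,0,0,0,1],[1,0,79,0,0,0,0.3],[1,0,79,0,0,0,0.3],[1,0,79,0,0,0,0.3],[1,0,40,0,0,0,0.3],[1,0,-10,0,0,0,0.3],[1,0,-10,0,0,0,0.3]]'; python3 plan.py 446 188.5 110 -18
```

```text
time: 5.12
position: [0.6082, -0.2967, 0.1239]
tool_rot: [2.716, 1.565, 0.009]
ft_force: [-0.5, 0.1, 0.3]
grip_width: 0.344
t 5.12 now [ 608.2 -296.7  123.9] jaw -30.1 w 29.9 f [-0.5  0.1  0.3]
shift [ 338.4 -383.8   10.9] turn [ 0.009 -0.    -0.211]
```

```bash
python3 -m handwheel '[[338,-384,11,0,0,-0.211,-0.3],[338,-384,11,0,0,-0.211,-0.3],[338,-384,11,0,0,-0.211,-0.3],[338,-384,11,0,0,-0.211,-0.3],[338,-384,11,0,0,-0.211,-0.3],[338,-384,11,0,0,-0.211,-0.3],[338,-384,11,0,0,-0.211,-0.3],[338,-384,11,0,0,-0.211,-0.3],[338,-384,11,0,0,-0.211,-0.3],[338,-384,11,0,0,-0.211,-0.3],[338,-384,11,0,0,-0.211,-0.3]]'
python3 - <<'E'
from h import *
cm=ctrl.camera_model('wrist');im=ctrl.get_image('wrist');cv2.imwrite('pics/w3.png',im[:,:,::-1])
for c,a,l,z in (((.446,.1885),72,.0475,.014),((.4454,.3255),109.5,.026,.0065),((.4419,.0788),67.6,.037,.027)):
    a=np.radians(a);e=np.array([np.cos(a),np.sin(a)])*l;c=np.array(c)
    print(proj('wrist',[[*(c-e),z],[*c,z],[*(c+e),z]],cm).round(0).tolist())
im=ctrl.get_image('top');cv2.imwrite('pics/t3.png',im[:,:,::-1]);
E
python3 plan.py 446 188.5 20 -18
```

```text
time: 6.5
position: [0.4434, 0.1882, 0.1074]
tool_rot: [2.544, 1.843, -0.001]
ft_force: [-1.0, -1.2, -0.2]
grip_width: 0.651
[[280.0, 265.0], [280.0, 211.0], [280.0, 151.0]]
[[244.0, 69.0], [223.0, 44.0], [203.0, 20.0]]
[[309.0, 357.0], [314.0, 328.0], [320.0, 294.0]]
t 6.6 now [443.4 188.4 107.5] jaw -18.2 w 56.5 f [0.9 0.4 0.4]
shift [ 1.   2.4 87.5] turn [ 0.     0.    -0.003]
```

View pics/w3.png

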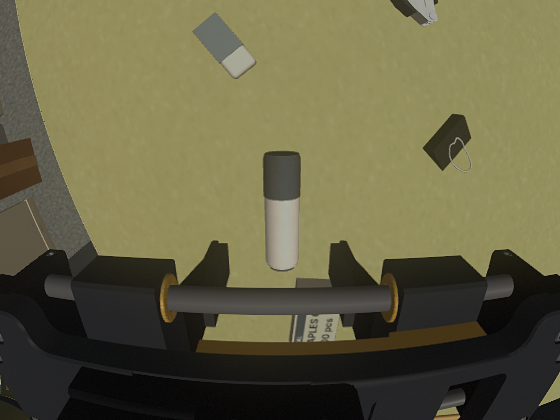

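View pics/t3.png

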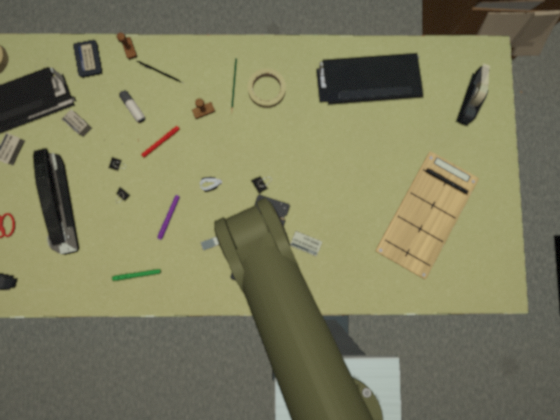

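The glue stick at (281,152)–(281,269) and the eraser centre at (224,46) both match the predictions. In the top view the marker lies on mark 1, at about (446,181). Next is the glue stick.

```bash
python3 -m handwheel '[[1,2,40,0,0,0,-0.3],[1,2,72,0,0,0,-0.3],[1,2,88,0,0,0,-0.3],[1,2,88,0,0,0,-0.3],[1,2,88,0,0,0,1],[1,2,88,0,0,0,1],[1,2,88,0,0,0,1],[1,2,88,0,0,0,1]]' 20; python3 plan.py 542.7 -260 115 -30.1
```

```text
time: 7.6
position: [0.4453, 0.1908, 0.0201]
tool_rot: [-2.541, -1.847, -0.002]
ft_force: [-0.8, 0.1, 3.2]
grip_width: 0.326
t 7.6 now [445.3 190.8  20.1] jaw -18.0 w 28.3 f [-0.8  0.1  3.2]
shift [-398.7  231.9  -95.1] turn [ 0.001 -0.001  0.211]
```

```bash
python3 -m handwheel '[[0,0,-50,0,0,0,1],[-30,20,-90,0,0,0.03,1],[-397,232,-95,0,0,0.211,1],[-397,232,-95,0,0,0.211,1],[-397,232,-95,0,0,0.211,1],[-397,232,-95,0,0,0.211,1],[-397,232,-95,0,0,0.211,1],[-397,232,-95,0,0,0.211,1],[-397,232,-95,0,0,0.211,1],[-397,232,-95,0,0,0.211,1],[-397,232,-95,0,0,0.211,1]]'; python3 plan.py 543.7 -258.3 29 -30.1
```

```text
time: 8.98
position: [0.5427, -0.2579, 0.1141]
tool_rot: [-2.721, -1.568, 0.0]
ft_force: [0.7, 0.7, 0.0]
grip_width: 0.325
t 8.97 now [ 542.7 -257.9  114.1] jaw -30.1 w 28.3 f [0.7 0.7 0. ]
shift [ 0.1  1.2 85.1] turn [-0.001 -0.001  0.   ]
```

```bash
python3 -m handwheel '[[0,1,45,0,0,0,1],[0,1,74,0,0,0,1],[0,1,85,0,0,0,1],[0,1,85,0,0,0,1],[0,1,85,0,0,0,0],[0,1,85,0,0,0,0],[0,1,85,0,0,0,0],[0,1,45,0,0,0,0],[0,1,-5,0,0,0,0],[0,1,-5,0,0,0,0]]'; python3 plan.py 442 79 110 -22.4
```

```text
time: 10.22
position: [0.5466, -0.2609, 0.1242]
tool_rot: [2.717, 1.565, 0.009]
ft_force: [-1.1, -0.3, 0.1]
grip_width: 0.502
t 10.22 now [ 546.6 -260.9  124.2] jaw -30.1 w 43.7 f [-1.1 -0.3  0.1]
shift [ 241.6 -261.1   12.5] turn [ 0.009 -0.002 -0.134]
```

```bash
python3 -m handwheel '[[240,-259,12,0,0,-0.134,-0.6],[240,-259,12,0,0,-0.134,-0.6],[240,-259,12,0,0,-0.134,-0.6],[240,-259,12,0,0,-0.134,-0.6],[240,-259,12,0,0,-0.134,-0.6],[240,-259,12,0,0,-0.134,-0.6],[240,-259,12,0,0,-0.134,-0.6],[240,-259,12,0,0,-0.134,-0.6],[240,-259,12,0,0,-0.134,-0.6]]'
python3 - <<'E'
from h import *
cm=ctrl.camera_model('wrist');im=ctrl.get_image('wrist');cv2.imwrite('pics/w4.png',im[:,:,::-1])
c=np.array([.442,.079]);a=np.radians(67.6);e=np.array([np.cos(a),np.sin(a)])*.037;f=np.array([-e[1],e[0]])*20.5/37
print(proj('wrist',[[*(c+e+f),.027],[*(c+e-f),.027],[*(c-e-f),.027],[*(c-e+f),.027]],cm).round(0).tolist())
E
python3 plan.py 442 79 20 -22.4
```

```text
time: 11.35
position: [0.4403, 0.0769, 0.1074]
tool_rot: [2.613, 1.744, -0.0]
ft_force: [0.7, 0.3, -0.1]
grip_width: 0.802
[[249.0, 166.0], [307.0, 166.0], [304.0, 259.0], [252.0, 259.0]]
t 11.4 now [440.3  77.  107.4] jaw -22.6 w 69.5 f [-0.5 -0.6 -0.9]
shift [ 2.5  0.8 87.4] turn [ 0.     0.    -0.003]
```

View pics/w4.png

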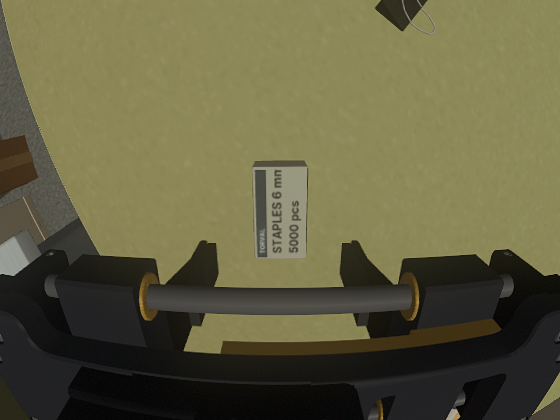

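The carton's top face has corners (253,167), (307,167), (306,258) and (256,259), matching the prediction to about 3 px.

```bash
python3 -m handwheel '[[1,1,40,0,0,0,-0.6],[1,1,72,0,0,0,-0.6],[1,1,88,0,0,0,-0.6],[1,1,88,0,0,0,-0.6],[1,1,88,0,0,0,1],[1,1,88,0,0,0,1],[1,1,88,0,0,0,1],[1,1,88,0,0,0,1]]' 25; python3 plan.py 480.3 -224 115 -30.1
```

```text
time: 12.4
position: [0.4417, 0.0791, 0.02]
tool_rot: [2.61, 1.748, 0.002]
ft_force: [0.7, 1.0, 1.4]
grip_width: 0.463
t 12.4 now [441.7  79.1  20. ] jaw -22.4 w 40.3 f [0.7 1.  1.4]
shift [-265.4  151.2  -95.1] turn [ 0.001 -0.001  0.134]
```

```bash
python3 -m handwheel '[[0,0,-50,0,0,0,1],[-30,20,-90,0,0,0.02,1],[-265,151,-95,0,0,0.134,1],[-265,151,-95,0,0,0.134,1],[-265,151,-95,0,0,0.134,1],[-265,151,-95,0,0,0.134,1],[-265,151,-95,0,0,0.134,1],[-265,151,-95,0,0,0.134,1],[-265,151,-95,0,0,0.134,1]]'; python3 plan.py 480.3 -224 29 -30.1
```

```text
time: 13.52
position: [0.4797, -0.222, 0.1141]
tool_rot: [-2.719, -1.57, 0.0]
ft_force: [0.5, 0.5, -2.2]
grip_width: 0.458
t 13.53 now [ 479.7 -222.   114.1] jaw -30.0 w 39.8 f [ 0.5  0.5 -2.2]
shift [-1.5  1.6 85.1] turn [-0.002 -0.001  0.002]
```

```bash
python3 -m handwheel '[[-1,1,45,0,0,0,1],[-1,1,74,0,0,0,1],[-1,1,85,0,0,0,1],[-1,1,85,0,0,0,1],[-1,1,85,0,0,0,-0.25],[-1,1,85,0,0,0,-0.25],[-1,1,85,0,0,0,-0.25],[-1,1,45,0,0,0,-0.25],[-1,1,-5,0,0,0,-0.25],[-1,1,-5,0,0,0,-0.25]]'; python3 plan.py 445.4 325.6 110 19.5
```

```text
time: 14.78
position: [0.4832, -0.2264, 0.1236]
tool_rot: [2.717, 1.566, 0.01]
ft_force: [0.4, -0.8, -0.3]
grip_width: 0.626
t 14.78 now [ 483.2 -226.4  123.6] jaw -30.1 w 54.4 f [ 0.4 -0.8 -0.3]
shift [ 458.6 -309.6   12.6] turn [ 0.009  0.    -0.866]
```

```bash
python3 -m handwheel '[[458,-308,12,0,0,-0.866,-0.1],[458,-308,12,0,0,-0.866,-0.1],[458,-308,12,0,0,-0.866,-0.1],[458,-308,12,0,0,-0.866,-0.1],[458,-308,12,0,0,-0.866,-0.1],[458,-308,12,0,0,-0.866,-0.1],[458,-308,12,0,0,-0.866,-0.1],[458,-308,12,0,0,-0.866,-0.1],[458,-308,12,0,0,-0.866,-0.1],[458,-308,12,0,0,-0.866,-0.1],[458,-308,12,0,0,-0.866,-0.1]]' 15
python3 - <<'E'
from h import *
cm=ctrl.camera_model('wrist');im=ctrl.get_image('wrist');cv2.imwrite('pics/w5.png',im[:,:,::-1])
c=np.array([.4454,.3256]);a=np.radians(109.5);e=np.array([np.cos(a),np.sin(a)])*.026;f=np.array([-e[1],e[0]])*11.5/26
print(proj('wrist',[[*(c+e+f),.013],[*(c+e-f),.013],[*(c-e-f),.013],[*(c-e+f),.013]],cm).round(0).tolist())
E
python3 plan.py 445.4 325.6 17 19.5
```

```text
time: 16.15
position: [0.4431, 0.3245, 0.1067]
tool_rot: [1.812, 2.566, -0.003]
ft_force: [-0.2, -1.0, -0.1]
grip_width: 0.548
[[266.0, 179.0], [296.0, 179.0], [295.0, 242.0], [267.0, 242.0]]
t 16.2 now [443.6 323.8 107. ] jaw 19.4 w 47.8 f [-0.5  0.1  0.2]
shift [ 1.2  2.4 90. ] turn [-0.001  0.001 -0.001]
```

View pics/w5.png

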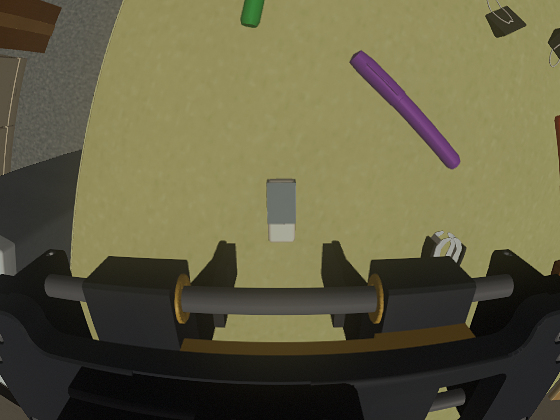

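The eraser, at (267,180)–(295,241), matches. I'll grasp it.

```bash
python3 -m handwheel '[[1,2,40,0,0,0,-0.1],[1,2,74,0,0,0,-0.1],[1,2,91,0,0,0,-0.1],[1,2,91,0,0,0,-0.1],[1,2,91,0,0,0,1],[1,2,91,0,0,0,1],[1,2,91,0,0,0,1],[1,2,91,0,0,0,1]]' 15; python3 plan.py 418 -188 115 -30.1
```

```text
time: 17.2
position: [0.445, 0.3274, 0.0169]
tool_rot: [1.812, 2.566, 0.001]
ft_force: [-0.0, -0.6, 1.3]
grip_width: 0.253
t 17.2 now [445.  327.4  16.9] jaw 19.5 w 22.0 f [-0.  -0.6  1.3]
shift [-476.7 -197.8  -98.3] turn [ 0.    -0.     0.866]
```

```bash
python3 -m handwheel '[[0,0,-50,0,0,0,1],[-30,0,-90,0,0,0.05,1],[-267,-47,-98,0,0,0.45,1],[-267,-47,-98,0,0,0.45,1],[-267,-47,-98,0,0,0.45,1],[-267,-47,-98,0,0,0.45,1],[-267,-47,-98,0,0,0.45,1]]'; python3 plan.py 419 -186.5 115 -30.1
```

```text
time: 18.08
position: [0.4905, 0.0548, 0.115]
tool_rot: [2.347, 2.086, 0.001]
ft_force: [-0.2, 0.0, -1.0]
grip_width: 0.256
t 18.07 now [490.5  54.8 115. ] jaw -6.7 w 22.2 f [-0.2  0.  -1. ]
shift [-2.48e+02 -4.26e+01  1.00e-01] turn [0.001 0.    0.408]
```

```bash
python3 -m handwheel '[[-248,-43,0,0,0,0.408,1],[-248,-43,0,0,0,0.408,1],[-248,-43,0,0,0,0.408,1],[-248,-43,0,0,0,0.408,1],[-248,-43,0,0,0,0.408,1],[-248,-43,0,0,0,0.408,1],[-248,-43,0,0,0,0.408,1]]'; python3 plan.py 419 -186.5 26 -30.1
```

```text
time: 18.95
position: [0.4208, -0.18, 0.1144]
tool_rot: [-2.712, -1.584, -0.0]
ft_force: [0.1, 0.4, -0.3]
grip_width: 0.247
t 18.95 now [ 420.8 -180.   114.4] jaw -29.4 w 21.5 f [ 0.1  0.4 -0.3]
shift [-6.6  1.6 88.4] turn [-0.    -0.     0.012]
```

```bash
python3 -m handwheel '[[-5,1,30,0,0,0.01,1],[-5,1,60,0,0,0.01,1],[-5,1,60,0,0,0.01,1],[-5,1,60,0,0,0.01,1]]'; python3 plan.py 419 -186.5 26 -30.1
```

```text
time: 19.45
position: [0.4194, -0.1863, 0.0553]
tool_rot: [2.722, 1.568, 0.001]
ft_force: [-0.8, 0.1, 0.8]
grip_width: 0.254
t 19.45 now [ 419.4 -186.3   55.3] jaw -30.1 w 22.1 f [-0.8  0.1  0.8]
shift [-0.4 -0.2 29.3] turn [ 0.001 -0.    -0.   ]
```

```bash
python3 -m handwheel '[[0,0,20,0,0,0,1],[0,0,29,0,0,0,1],[0,0,29,0,0,0,1],[0,0,29,0,0,0,0.15],[0,0,29,0,0,0,0.15],[0,0,29,0,0,0,0.15],[0,0,0,0,0,0,0.15],[0,0,-50,0,0,0,0.15],[40,0,-120,0,0,0,0.15],[100,0,-140,0,0,0,0.15],[150,0,-140,0,0,0,0.15],[200,0,-140,0,0,0,0.15]]'
python3 - <<'E'
from h import *
im=ctrl.get_image('top')[:,:,::-1];cv2.imwrite('pics/t6.png',im)
cv2.imwrite('pics/t6c.png',cv2.resize(im[140:290,350:490],None,fx=4,fy=4,interpolation=cv2.INTER_CUBIC))
im=ctrl.get_image('scene')[:,:,::-1];cv2.imwrite('pics/s6.png',im)
E
python3 plan.py 419 -186.5 26 -30.1
```

```text
time: 20.95
position: [0.5207, -0.0114, 0.1959]
tool_rot: [2.722, 1.568, 0.005]
ft_force: [1.1, -0.2, 0.1]
grip_width: 0.428
t 21.05 now [521.1  -7.  194.5] jaw -29.6 w 36.6 f [ 0.6 -0.6 -0.8]
shift [-206.8   -0.   168.2] turn [ 0.    -0.002  0.008]
```

View pics/t6.png

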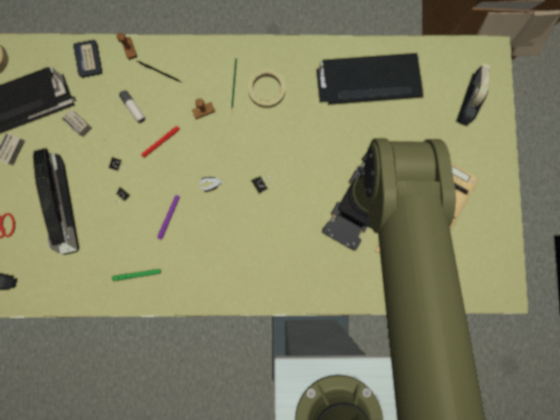

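View pics/s6.png

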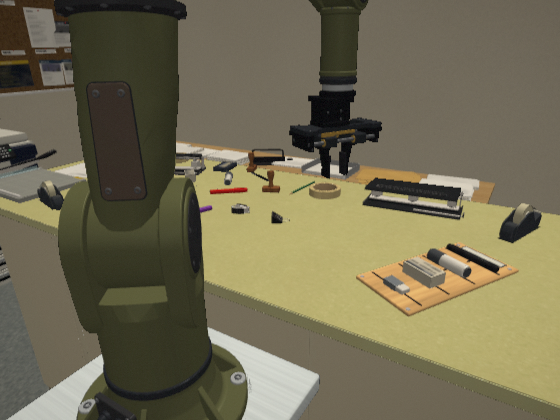

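View pics/t6c.png

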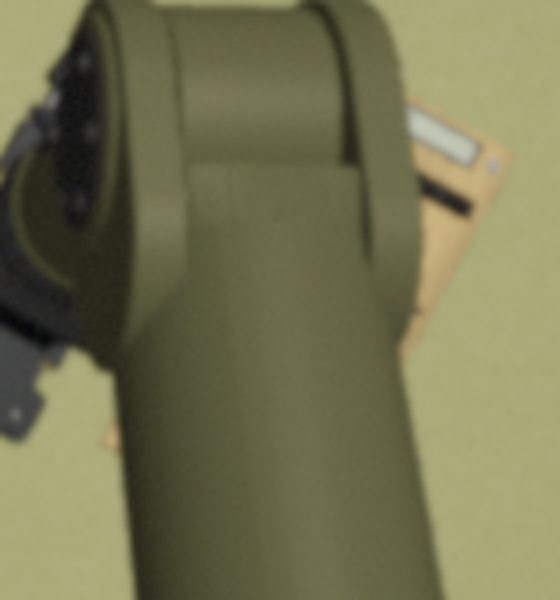

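The scene view shows all four items on the board in the right order, but the arm hides the board from the top camera. I'll move aside and check.

```bash
python3 -m handwheel '[[250,0,0,0,0,0,0.15],[250,0,0,0,0,0,0.15],[250,0,0,0,0,0,0.15],[250,0,0,0,0,0,0.15],[250,0,0,0,0,0,0.15],[250,0,0,0,0,0,0.15],[250,0,0,0,0,0,0.15]]'
python3 - <<'E'
from h import *
im=ctrl.get_image('top')[:,:,::-1];cv2.imwrite('pics/t7.png',im)
cv2.imwrite('pics/t7c.png',cv2.resize(im[140:290,350:490],None,fx=4,fy=4,interpolation=cv2.INTER_CUBIC))
lab=cv2.cvtColor(np.ascontiguousarray(im),cv2.COLOR_BGR2LAB).astype(float);b=lab[:,:,2]
y=np.array([.8655,-.501]);o=np.array([511.5,-242.])
for n,yc,z,L,W in(('marker',108,.017,62,14),('glue',36,.022,48,22),('carton',-36,.0215,40,28),('eraser',-108,.0145,28,18)):
    H,Wd=b.shape;uu,vv=np.meshgrid(np.arange(380,490),np.arange(145,285))
    P=cast('top',np.c_[uu.ravel(),vv.ravel()],z)[:,:2]*1000-o
    by=P@y;bx=P@np.array([y[1],-y[0]])
    V=lab[vv.ravel(),uu.ravel()]
    s=(abs(by-yc)<30)&(abs(bx)<72)&(V[:,2]<(150))
    if n=='marker': s&=(V[:,0]<110)&(by<yc+20)
    m=np.zeros(b.shape,np.uint8);m[vv.ravel()[s],uu.ravel()[s]]=1
    if n!='marker': m=cv2.morphologyEx(m,cv2.MORPH_OPEN,np.ones((3,3)))
    k,l,st,ce=cv2.connectedComponentsWithStats(m);i=1+np.argmax(st[1:,4]);sel=l[vv.ravel(),uu.ravel()]==i
    Q=np.c_[bx,by][sel].astype(np.float32);r=cv2.minAreaRect(Q)
    print(n,sel.sum(),'bx,by',Q.mean(0).round(1),'err y',round(Q[:,1].mean()-yc,1),'rect',np.round(r[0],1),np.round(r[1],1),round(r[2],1))
E
python3 plan.py 419 -186.5 26 -30.1
```

```text
time: 21.92
position: [0.6449, 0.1997, 0.1951]
tool_rot: [2.725, 1.562, 0.0]
ft_force: [-0.2, 0.2, 0.6]
grip_width: 0.425
marker 218 bx,by [ -2.1 107.7] err y -0.3 rect [ -0.4 107.7] [ 13.7 124.2] 89.7
glue 415 bx,by [ 1. 37.] err y 1.0 rect [ 0.6 36.8] [100.8  30.2] 0.6
carton 556 bx,by [  1.2 -34.8] err y 1.2 rect [  1.5 -34.9] [47.4 86.4] 88.8
eraser 216 bx,by [   1.3 -108.2] err y -0.2 rect [   1.2 -107.9] [26.4 59.9] 89.8
t 21.98 now [644.9 199.9 195.3] jaw -30.4 w 37.0 f [0.4 0.4 0.2]
shift [-4.477e+02  3.000e-01  1.691e+02] turn [ 0.001 -0.    -0.005]
```

View pics/t7c.png

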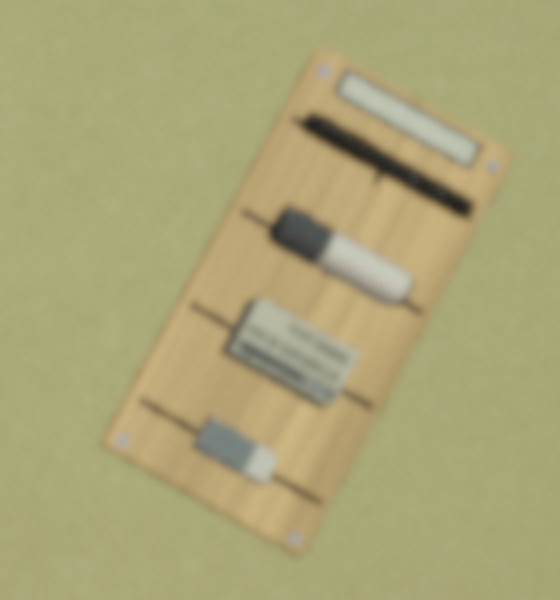

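View pics/t7.png

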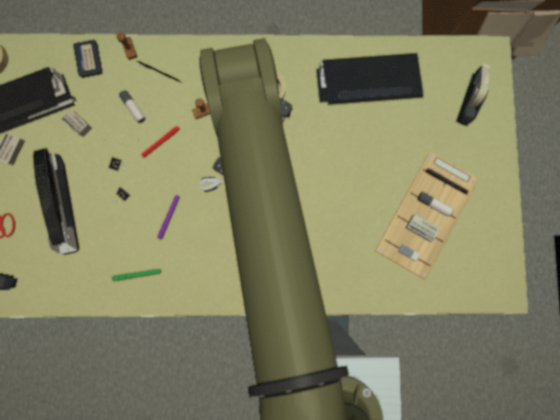

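All four are on their marks and within about 2 mm. The arm is raised clear, so I'll hand in.

Run:
```python
from bench import ctrl
print(ctrl.close_job()); s=ctrl.get_state(); print(s['time'],s['ft_force'])
```

```text
the job is handed in; nothing more can be done
None
the job is handed in; nothing more can be done
```

I laid the black marker, glue stick, carton and eraser on the board's marks in that order, counting from the white card. I handed the job in at about 22 s of the 90 s allowed.

**Final check:** the last top view puts every item within about 2 mm of its mark's centre along both board axes, against the 12 mm allowed. Each lies within about 1.5° of its mark's line. The arm was clear, with the tool at z ≈ 0.195 m and about zero force on it.

**Clip and staple remover:** I never approached the binder clip or the staple remover. The pictures after the placings show them where they started, though I did not re-measure their positions.

**Disagreements:**
- The scene camera put the board ticks 2–4 mm away from the top camera's fit, so I used a value between the two. A wrist view of the ticks then matched that value to about a pixel.
- In the top view the marker looks a few millimetres off along its mark. Its height above the board accounts for that, and the corrected measurement is about 0–2 mm.
- The outlines of the glue stick, carton and eraser came out 5–12 mm too long in that last check because of blur. Their centres are less certain than the figures suggest, but still well inside tolerance.

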